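Switch off the bench mill and take off its tab-locked lid

TASK

The grinding run is over: turn the mill's speed selector back to off (the red bar) and only then open the mill. Squeeze the two orange tabs of the lid together, turn the lid anticlockwise as far as it goes with the tabs held in, lift it off and lay it, right way up, flat on the floor of the metal tray beside the brush and spoon; set it down, do not drop it. Leave the brush, the spoon and the loose jars and beaker where they are.

Things in the scene. Friction and masses are not known exactly. Their poses are not given: they have to be found in the camera images.
- mill: bench mill, fixed: cream housing 240 (x) x 340 (y) mm, flat top 95 mm above the bench; origin at the centre of its underside, z up. On top stand the steel chamber collar (axis at x 0, y +85 mm) and a dark control pod 130 x 124 mm, its top at z 122 mm, with the selector (axis at x -5, y -100 mm)
- collar (a point): centre of the ledge that the lid rests on, 111 mm above the bench, z up. The collar is a steel ring of outer radius 67 mm, its top 14.5 mm above this point. Its y axis runs through the two notches that hold the lid's bolts when locked (red dots beside them); green dots mark the bolts' open place, 50 deg anticlockwise seen from above
- lid: loose chamber lid, 300 to 450 g: grey disc, radius 52, 9 mm thick, two steel lugs along x (tips at radius 60.5 mm). Origin: centre of its underside, z up. Locked when its axes are parallel to collar's; freed by turning it 50 deg (0.87 rad) anticlockwise from above, to a stop at about 0.9 rad; then it lifts straight out (clear of the collar after 15 mm). 1.5 mm of side play in the collar
- lid_grip (a point): on the lid's axis, 39 mm above its origin, axes as the lid's: midway between the two upright orange tabs, outer faces at y +31 and -31 mm (62 apart; 48 squeezed), 36 mm wide (x), tops 14 mm above this point. Between them a dark block 30 mm wide (y). From each tab a flat steel bolt runs outward along y; bolts and collar rim lie 25 mm below this point
- tab_a (a joint): how far the tab on the lid's +y side is pushed in, m: 0 out, 0.007 fully in. Spring: 4 N to start, 9 N fully in. The bolt leaves its notch from about 0.0045 on; both bolts must be out for the lid to turn
- tab_b (a joint): the same for the tab on the lid's -y side
- selector (a joint): angle of the selector, rad: 0 is off (pointer at the red bar), positive clockwise seen from above: continuous speeds 1, 2, 3 (white dots, growing) at 0.419, 0.838, 1.257; negative: interval running (blue dots) at -0.419, -0.838. It clicks from place to place, 24 deg a click, about 0.1 Nm, and settles into the nearest place when let go
- selector_grip (a point): on the selector's axis, 150 mm above the bench, at the height to grip. The selector is a grey bar 64 mm long (its x axis, white pointer line at the +x end), 16 mm wide (y), on a black disc of radius 34 mm; the bar rises 36 mm above the disc and its top is 14 mm above this point. The axes turn with the bar
- tray: low metal tray, fixed, 200 (x) x 290 (y) mm, walls 4 mm thick and 22 mm high; origin at the centre of its underside
- tray_in (a point): centre of the tray's inner floor, 4 mm above the bench, axes as the tray's. The lid has room with its centre at y about +55 mm here
- brush: loose cleaning brush, 150 mm long, lying in the tray along x near its -y edge; to be left alone
- scoop: loose spoon, 160 mm long, lying in the tray along x beside the brush (centre line at about y -60 mm in the tray); to be left alone
- jar0: white sample jar, radius 26, height 70 mm; origin under its centre; to be left alone
- jar1: another such jar
- jar2: another such jar
- beaker: loose glass beaker, radius 37, height 95 mm, on the bench; origin under its centre; to be left alone (others stand fixed on the stirrer at the back)
Not all that is in view belongs to the job. Of the things shaped like the lid, the grey one is meant.

How it is judged:
By the outcome, as a careful person would: the job done as asked, in the order asked, and still so for the second after the job is handed in, with the robot touching nothing.
It also fails if it takes over 64 s, if anything falls off the work surface, if the arm or the gripper's body presses on something with over 40 N, if the wrist force passes 120 N, or if a joint passes its speed limit or range.

ROBOT

A 6-joint arm with a two-finger parallel gripper is mounted at the origin on the work surface. World frame = base frame: x ahead of the robot, y to its left, z up, the work surface at z = 0. Lengths are in mm, angles in rad, forces in N, time in s.
With the tool pointing down it reaches from about 350 to 775 mm from the base axis. Payload 7.3 kg.
Tool frame: the origin (TCP) lies at the very end of the fingers, on their centre line; the grasp point (between the pads) lies 19 mm behind it; x points along the fingers, y is the direction in which the jaws open and shut, and the axes are right-handed (so a half turn about x gives the same grasp; the last joint's range is limited). The gripper opens to 92 mm and grips with 3 to 60 N. Pads are 19 mm wide; open, the fingers measure 130 mm over their backs; the gripper's body (75 mm by 190 mm) begins 47 mm behind the grasp point.
Start: joints at [-1.265, 0.342, 1.524, -0, 1.275, -0.146], TCP at [229.232, -472.332, 226.741] pointing down, gripper open.
Joint ranges: [-2.53, 2.53], [-0.77, 2.02], [0.04, 2.7], [-1, 4.14], [0.28, 2.66], [-3.11, 3.11]. Speed limits (rad/s): [2.57, 2.57, 3.14, 3.14, 3.14, 3.14].

INTERFACE

Orientations are given as [roll, pitch, yaw] about the fixed x, y, z axes, in that order (R = Rz(yaw) Ry(pitch) Rx(roll)).
In Python, from plant import bot gives the robot as it stands.
- The arm moves only by the tool step_arm, never from a script. Its argument "targets" is a list that holds one entry, the list of rows, each a list of 4 numbers: the shift along the tool's x, y, z in m, then the turn about the tool's x in degrees. A call has exactly 5 rows; each row is the pose to reach, as a shift and turn from the pose measured when the call began, along the tool's axes at that moment; what a row does not reach only later rows make up. A row lasts 1/12 s, in which the tool goes at most 41.7 mm and 7.16 degrees, less where a joint would pass 70% of its speed; a pose out of reach is approached as far as the arm can. A call with a gripper value outside its range is refused whole. "jaw" is the closure, from 0 (fully open) to 1 (shut), set as the call begins (left out, the last holds). The fingers move at their own pace and stop on an object; the grip force is fixed at half the most. Time passes only in rows, so rows that repeat a pose let the fingers close, or fill a call up. It gives the time, the measured TCP pose, the force and the opening at its end, in the units of the state.
- bot.get_obs(): the state, without advancing time (a new reading comes with each control period).
- bot.capture(name): name is "side" or "top"; returns a dict with "color" (420x560x3 uint8, red, green, blue), "depth" (420x560 float32, mm along the optical axis (not along the pixel's ray), 0 where there is no reading), "fov_y" (degrees; the focal length in pixels is half the picture's height over the tangent of half this angle, whatever the lens; pixels are square), "cx", "cy" (the principal point, pixels), "rvec" (rotation vector, rad) and "tvec" (3), from world to camera coordinates, as OpenCV has them. Camera axes: x right, y down, z forward; pixel columns grow to the right and rows downward; lengths in mm; the calibration is good to about 2 mm. A picture is of the moment at which its call begins.
- bot.close_job(): hands the job in, once; it reports no verdict.
The state is a dict: "time": time; "joint_positions": joint angles; "dq": joint speeds; "tau": joint torques, N m; "tool_pos": TCP position; "tcp_rot": TCP orientation; "contact_force": force on the tool from outside, world axes, zero at the start; "moment": the same for the moment, N m; "grip_width": finger opening in mm.
Only numpy, scipy, OpenCV 4.12 (cv2) and the standard library are available. Lean on these libraries where they do the work, as an engineer would, in place of code of your own. Each camera call takes 0.05 s, during which the arm holds its last target. There are 200 camera calls.

## Working session

There is one attempt and no reset: what is moved stays moved. The work goes in short steps, Python scripts to look and compute and a tool call to move; the robot and the scene stay as the last step left them, time stands still between calls to the robot, and variables do not carry over. Pictures are saved under pics/ and viewed, about 8 in all and at most 12, crops included, and the job is handed in when it is done.

Besides the shell and the picture viewer there is one more tool, called after "Emit:" by a JSON object that holds its "api" and its "payload". step_arm: Moves the arm, as the interface text tells. Its arguments: {"type":"object","properties":{"targets":{"type":"array","items":{"type":"array","items":{"type":"array","items":{"type":"number"}}}},"jaw":{"type":"number"}},"required":["targets"]}

```bash
mkdir -p pics; ls; cat > h.py <<'E'
import numpy as np, cv2
from plant import bot
from scipy.spatial.transform import Rotation as Ro
def cap(n):
    c=bot.capture(n); c['f']=210/np.tan(np.radians(c['fov_y'])/2)
    c['R']=Ro.from_rotvec(np.ravel(c['rvec'])).as_matrix(); c['t']=np.ravel(c['tvec']); 
    d=c['depth']; v,u=np.mgrid[:d.shape[0],:d.shape[1]]
    P=np.stack([(u-c['cx'])/c['f']*d,(v-c['cy'])/c['f']*d,d],-1)
    c['W']=(P-c['t'])@c['R']; c['W'][d==0]=np.nan
    return c
def proj(c,p):
    q=np.atleast_2d(p)@c['R'].T+c['t']; return q[:,:2]/q[:,2:]*c['f']+[c['cx'],c['cy']]
def save(c,n,box=None,s=1):
    im=c['color'][...,::-1]
    if box: im=im[box[1]:box[3],box[0]:box[2]]
    cv2.imwrite('pics/'+n,cv2.resize(im,None,fx=s,fy=s,interpolation=cv2.INTER_CUBIC))
E
python3 - <<'E'
from h import *
for n in('top','side'):
    c=cap(n); save(c,n+'0.png'); np.savez('pics/'+n,**c)
    print(n,c['f'],-c['R'].T@c['t'],c['R'].round(2).tolist())
print(bot.get_obs())
E
```

```text
pics
top 394.88895726726787 [ 336.6975629     4.23726415 1346.06169366] [[-0.02, -1.0, -0.01], [-0.99, 0.02, -0.11], [0.11, 0.01, -0.99]]
side 398.02485179013746 [-51.20514504 814.55152682 873.0450418 ] [[-0.84, -0.55, -0.02], [-0.32, 0.52, -0.79], [0.44, -0.66, -0.61]]
{'time': 0.1, 'joint_positions': array([-1.26500019e+00,  3.42680792e-01,  1.52490812e+00,  3.14251778e-05,
        1.27537580e+00, -1.45994551e-01]), 'dq': array([ 0.00071194, -0.000556  , -0.00153861,  0.00043044,  0.00143577,
        0.00092635]), 'tau': array([ 1.42782916e-03, -4.32006097e+01, -2.44694316e+01,  7.19179655e-02,
        5.26248990e-02, -6.75071715e-05]), 'tool_pos': array([ 229.12843268, -471.97435505,  226.10471651]), 'tcp_rot': array([-1.73868966,  1.56942394,  1.85468452]), 'contact_force': array([-0.18070348,  0.19299306,  0.07385625]), 'moment': array([-0.02617286,  0.01634218, -0.05058013]), 'grip_width': 91.78631894336068}
```

View pics/top0.png

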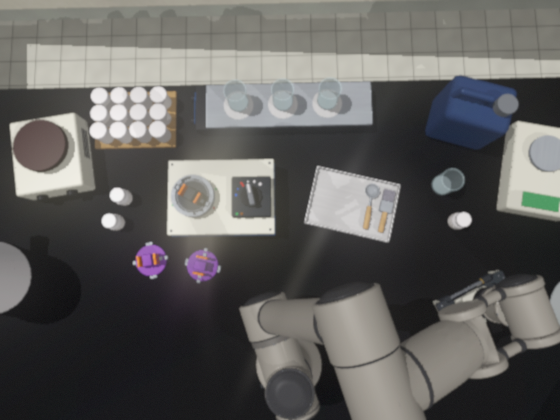

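View pics/side0.png

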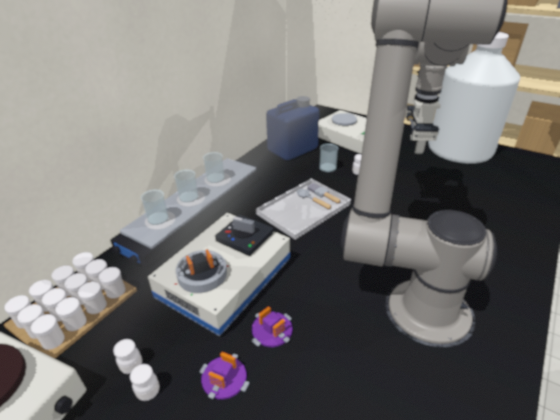

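The top view shows the mill at about (220,197), with the grey lid at (193,196) and the selector at (251,197). The tray is at (352,204). Next I'll zoom in and fit the poses.

```bash
python3 - <<'E'
from h import *
c=dict(np.load('pics/top.npz')); s=dict(np.load('pics/side.npz'))
a=c['color'][150:245,160:280,::-1]; b=s['color'][205:325,145:295,::-1]
A=cv2.resize(a,(600,475),interpolation=cv2.INTER_CUBIC)
cv2.imwrite('pics/mz.png',A)
cv2.imwrite('pics/ms.png',cv2.resize(b,(750,600),interpolation=cv2.INTER_CUBIC))
W=np.concatenate([c['W'].reshape(-1,3),s['W'].reshape(-1,3)])
def rect(W,m,n):
    p=W[m].astype(np.float32); r=cv2.minAreaRect(p[:,:2]); print(n,m.sum(),r, p[:,2].mean())
for k,d in(('top',c),('side',s)):
    w=d['W'].reshape(-1,3); x,y,z=w.T; col=d['color'].reshape(-1,3).astype(int)
    rect(w,(abs(z-95)<6)&(x>280)&(x<580)&(y>0)&(y<450)&(col.min(1)>110),k+' mill top')
    rect(w,(abs(z-122)<5)&(x>280)&(x<580)&(y>0)&(y<250)&(col.max(1)<90),k+' pod')
    rect(w,(z>12)&(z<30)&(x>280)&(x<600)&(y>-320)&(y<-40),k+' tray rim')
    m=(z>150)&(z<172)&(x>300)&(x<580)&(y>0)&(y<200);rect(w,m,k+' selector')
    m=(z>118)&(z<130)&(x>300)&(x<580)&(y>170)&(y<400)
    p=w[m]; 
    m=(z>140)&(z<172)&(x>300)&(x<580)&(y>170)&(y<400)
    m2=m&(col[:,0]>col[:,2]+60); rect(w,m2,k+' orange')
    q=w[m2]; 
    if len(q)>3:
        _,lab,ce=cv2.kmeans(q[:,:2].astype(np.float32),2,None,(3,50,.1),5,0); print(ce, q[:,2].max())
E
```

```text
Traceback (most recent call last):
cv2.error: OpenCV(4.12.0) /io/opencv/modules/imgproc/src/convhull.cpp:143: error: (-215:Assertion failed) total >= 0 && (depth == CV_32F || depth == CV_32S) in function 'convexHull'
```

View pics/mz.png

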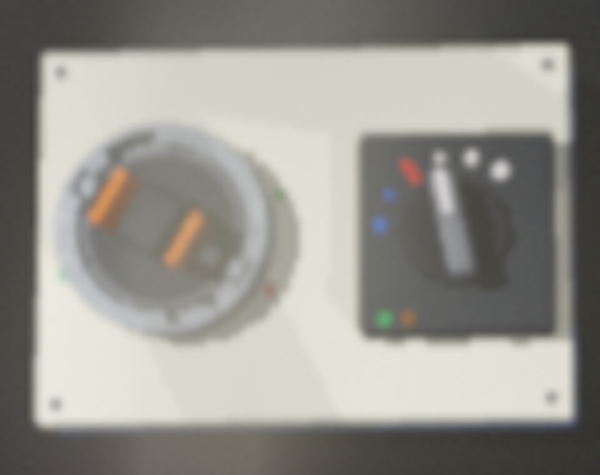

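View pics/ms.png

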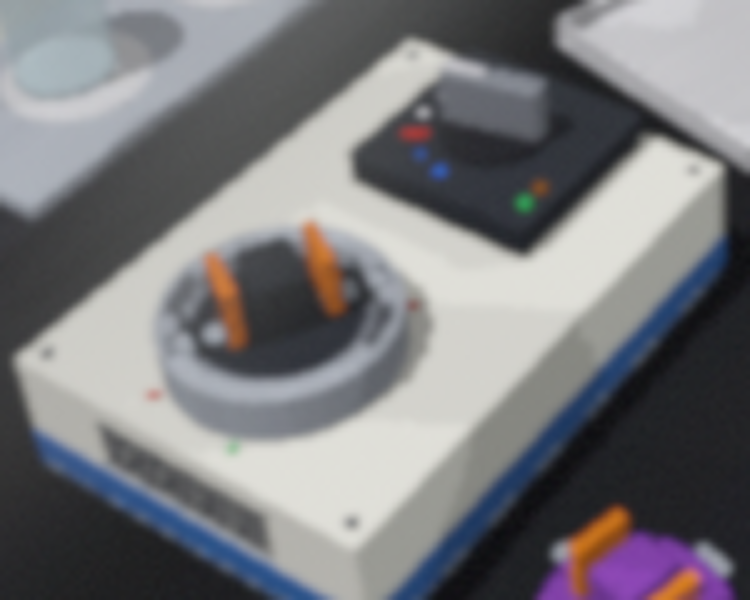

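The selector stands at the first white dot (speed 1), with red 24° anticlockwise of it. The bolts point to the red dots, so the lid is locked. The depth mask in my fit came up empty, so I'll check it.

```bash
cat > fit.py <<'E'
from h import *
def rect(w,m,n):
    m=m&np.isfinite(w[:,0])
    if m.sum()<5: print(n,'few',m.sum()); return
    p=w[m].astype(np.float32); r=cv2.minAreaRect(p[:,:2]); print(n,m.sum(),np.round(np.r_[r[0],r[1],r[2]],1),'z',p[:,2].mean().round(1))
if __name__=='__main__':
  for k in('top','side'):
    d=dict(np.load(f'pics/{k}.npz')); w=d['W'].reshape(-1,3); x,y,z=w.T; col=d['color'].reshape(-1,3).astype(int)
    if k=='top':
        for u,v in((170,165),(250,225),(251,197),(193,196),(300,250),(350,200)): print(u,v,d['depth'][v,u],d['W'][v,u].round(1),d['color'][v,u])
    rect(w,(abs(z-95)<6)&(x>280)&(x<680)&(y>0)&(y<450)&(col.min(1)>110),k+' mill top')
    rect(w,(abs(z-122)<5)&(x>280)&(x<680)&(y>0)&(y<270)&(col.max(1)<90),k+' pod')
    rect(w,(z>12)&(z<30)&(x>280)&(x<700)&(y>-320)&(y<-40),k+' tray rim')
    rect(w,(z>150)&(z<172)&(x>300)&(x<680)&(y>0)&(y<240),k+' selector')
    m=(z>140)&(z<175)&(x>300)&(x<680)&(y>170)&(y<400)&(col[:,0]>col[:,2]+60)
    rect(w,m,k+' orange'); q=w[m]
    if len(q)>3:
        _,lab,ce=cv2.kmeans(q[:,:2].astype(np.float32),2,None,(3,50,.1),5,0); print(ce, q[:,2].max())
    rect(w,(abs(z-125.5)<4)&(x>300)&(x<680)&(y>170)&(y<420)&(col.min(1)>100),k+' collar')
E
python3 fit.py
```

```text
170 165 1282.3013 [653.  370.9  93.7] [216 214 205]
250 225 1255.8091 [451.9 112.9  95.9] [228 227 216]
251 197 1197.9813 [530.9 103.1 163. ] [141 142 146]
193 196 1202.0774 [538.1 279.9 160.8] [124 121 111]
300 250 1342.5797 [372.1 -47.8  -1.5] [48 49 46]
350 200 1350.5759 [ 538.8 -222.6    8.4] [195 193 192]Traceback (most recent call last):
  File "fit.py", line 11, in <module>
    rect(w,(abs(z-95)<6)&(x>280)&(x<680)&(y>0)&(y<450)&(col.min(1)>110),k+' mill top')
    ~~~~^^^^^^^^^^^^^^^^^^^^^^^^^^^^^^^^^^^^^^^^^^^^^^^^^^^^^^^^^^^^^^^^^^^^^^^^^^^^^^
  File "fit.py", line 5, in rect
    p=w[m].astype(np.float32); r=cv2.minAreaRect(p[:,:2]); print(n,m.sum(),np.round(np.r_[r[0],r[1],r[2]],1),'z',p[:,2].mean().round(1))
                                 ~~~~~~~~~~~~~~~^^^^^^^^^
cv2.error: OpenCV(4.12.0) /io/opencv/modules/imgproc/src/convhull.cpp:143: error: (-215:Assertion failed) total >= 0 && (depth == CV_32F || depth == CV_32S) in function 'convexHull'
```

Depth is fine. The slice just isn't contiguous.

```bash
sed -i 's/cv2.minAreaRect(p\[:,:2\])/cv2.minAreaRect(p[:,:2].copy())/; s/astype(np.float32),2,None/astype(np.float32).copy(),2,None/' fit.py; python3 fit.py
```

```text
170 165 1282.3013 [653.  370.9  93.7] [216 214 205]
250 225 1255.8091 [451.9 112.9  95.9] [228 227 216]
251 197 1197.9813 [530.9 103.1 163. ] [141 142 146]
193 196 1202.0774 [538.1 279.9 160.8] [124 121 111]
300 250 1342.5797 [372.1 -47.8  -1.5] [48 49 46]
350 200 1350.5759 [ 538.8 -222.6    8.4] [195 193 192]
top mill top 4646 [548.2 208.2 341.2 241.3  89.7] z 95.3
top pod 425 [537.8  84.1  68.6 121.6  89. ] z 122.5
top tray rim 562 [ 530.8 -214.4  263.7  201.2   75.8] z 20.0
top selector 117 [541.9 107.5  64.   16.1  11.9] z 163.3
top orange 69 [546.5 292.4  61.6  33.8  58.6] z 162.9
[[532.69995 269.2787 ]
 [559.91113 315.3099 ]] 168.47603465825242
top collar 679 [548.3 292.4 133.3 132.1  61.2] z 124.9
side mill top 4138 [544.9 207.6 343.5 244.9  89.9] z 94.1
side pod 765 [535.1 156.9 128.  227.3   1.2] z 121.2
side tray rim 540 [ 527.  -212.4  264.4  207.6   75.5] z 18.0
side selector 134 [537.8 109.6  63.6  20.4   9.6] z 159.7
side orange 112 [543.2 294.9  61.9  35.6  62.1] z 156.1
[[552.27515 320.583  ]
 [526.5297  273.9679 ]] 166.34137777525913
side collar 493 [544.3 292.9 132.6 134.2  29. ] z 124.4
```

```bash
cat > go.py <<'E'
from h import *
import sys
def st():
    o=bot.get_obs(); r=Ro.from_euler('xyz',o['tcp_rot']).as_matrix(); return o,r
def go(x,y,z,jaw):
    """tool-frame shift (m) and turn (deg) to TCP xyz with jaw direction `jaw` (world deg)"""
    o,r=st(); d=r.T@(np.array([x,y,z])-o['tool_pos'])/1000
    a=np.degrees(np.arctan2(r[1,1],r[0,1])); t=(a-jaw+90)%180-90   # +turn about tool x(down)=cw
    print('t',round(o['time'],2),'pos',o['tool_pos'].round(1),'jaw',round(a,1),'q',o['joint_positions'].round(2),'F',o['contact_force'].round(1),'M',o['moment'].round(2),'w',round(o['grip_width'],1))
    print('toolx',r[:,0].round(3)); print('shift',d.round(4),'turn',round(t,1))
if __name__=='__main__': go(*map(float,sys.argv[1:]))
E
python3 go.py 540.5 108 226 101.5
python3 - <<'E'
from fit import *
for k in('top','side'):
    d=dict(np.load(f'pics/{k}.npz')); w=d['W'].reshape(-1,3); x,y,z=w.T; col=d['color'].reshape(-1,3).astype(int)
    for lo in(3,10,15): rect(w,(z>lo)&(z<30)&(x>390)&(x<680)&(y>-380)&(y<-50),k+' tray')
E
```

```text
t 0.1 pos [ 229.1 -472.   226.1] jaw -64.1 q [-1.27  0.34  1.52  0.    1.28 -0.15] F [-0.2  0.2  0.1] M [-0.03  0.02 -0.05] w 91.8
toolx [-0.     0.001 -1.   ]
shift [ 0.0007 -0.3859 -0.5333] turn 14.4
top tray 4216 [ 535.1 -214.8  329.2  289.5   90. ] z 9.4
top tray 1163 [ 527.4 -227.5  290.8  201.3   75.7] z 19.8
top tray 969 [ 527.5 -227.5  290.8  201.2   75.8] z 21.4
side tray 2012 [ 520.7 -221.9  311.6  275.3   82.8] z 10.9
side tray 936 [ 522.1 -225.9  295.2  207.2   74.8] z 17.7
side tray 666 [ 522.1 -226.3  294.5  207.2   74.8] z 19.8
```

Poses from the fits:
- **Collar:** (546.5, 292.5), tab line at 60°.
- **Selector:** (540.5, 108), bar at 11°, so off is near 35°.
- **Tray:** centre (526.5, -227), yaw -14.4°.

The lid goes to about (540, -174). Moving now.

Emit:
{"api": "step_arm", "payload": {"targets": [[[0,-0.024,-0.033,0],[0,-0.048,-0.066,0],[0,-0.072,-0.1,0],[0,-0.096,-0.133,0],[0,-0.12,-0.166,0]]], "jaw": 0}}

```text
time: 0.52
tool_pos: [326.4, -289.6, 226.0]
tcp_rot: [-1.665, 1.569, 1.928]
contact_force: [1.1, -0.7, -0.3]
grip_width: 91.7
```

Emit:
{"api": "step_arm", "payload": {"targets": [[[0,-0.024,-0.033,0],[0,-0.048,-0.066,0],[0,-0.072,-0.1,0],[0,-0.096,-0.133,0],[0,-0.12,-0.166,0]]]}}

```text
time: 0.93
tool_pos: [423.8, -107.2, 226.2]
tcp_rot: [-1.607, 1.569, 1.985]
contact_force: [0.8, -0.2, -0.3]
grip_width: 91.7
```

```bash
python3 go.py 540.5 108 226 -78.5
```

```text
t 0.93 pos [ 423.8 -107.2  226.2] jaw -64.2 q [-0.42  0.18  1.75  0.    1.21  0.69] F [ 0.8 -0.2 -0.3] M [-0.02 -0.04  0.  ] w 91.7
toolx [-0.001  0.002 -1.   ]
shift [ 0.0006 -0.1428 -0.1989] turn 14.3
```

Emit:
{"api": "step_arm", "payload": {"targets": [[[0,-0.023,-0.032,3],[0,-0.046,-0.064,6],[0,-0.07,-0.097,9],[0,-0.093,-0.13,12],[0,-0.115,-0.16,14.3]]]}}

```text
time: 1.35
tool_pos: [518.2, 68.3, 226.2]
tcp_rot: [-1.192, 1.568, 2.149]
contact_force: [0.7, -1.3, 0.6]
grip_width: 91.6
```

```bash
python3 go.py 540.5 108 200 -78.5
```

```text
t 1.35 pos [518.2  68.3 226.2] jaw -78.6 q [-0.02  0.34  1.53  0.    1.27  1.35] F [ 0.7 -1.3  0.6] M [ 0.05 -0.02 -0.01] w 91.6
toolx [-0.001  0.002 -1.   ]
shift [ 0.0262 -0.0344 -0.0297] turn -0.1
```

Emit:
{"api": "step_arm", "payload": {"targets": [[[0.006,-0.01,-0.01,0],[0.013,-0.02,-0.02,0],[0.026,-0.034,-0.03,0],[0.026,-0.0344,-0.0297,0],[0.026,-0.0344,-0.0297,0]]]}}

```text
time: 1.77
tool_pos: [539.6, 107.9, 199.0]
tcp_rot: [-0.515, 1.566, 2.827]
contact_force: [0.1, -1.9, -0.1]
grip_width: 91.4
```

```bash
python3 go.py 540.5 108 133 -78.5; python3 - <<'E'
from fit import *
c=cap('side'); save(c,'s1.png',(150,130,350,330),3)
E
```

```text
t 1.77 pos [539.6 107.9 199. ] jaw -78.5 q [0.06 0.41 1.49 0.   1.24 1.43] F [ 0.1 -1.9 -0.1] M [ 0.03 -0.01 -0.02] w 91.4
toolx [-0.004  0.001 -1.   ]
shift [ 0.066   0.0002 -0.0011] turn -0.0
```

View pics/s1.png

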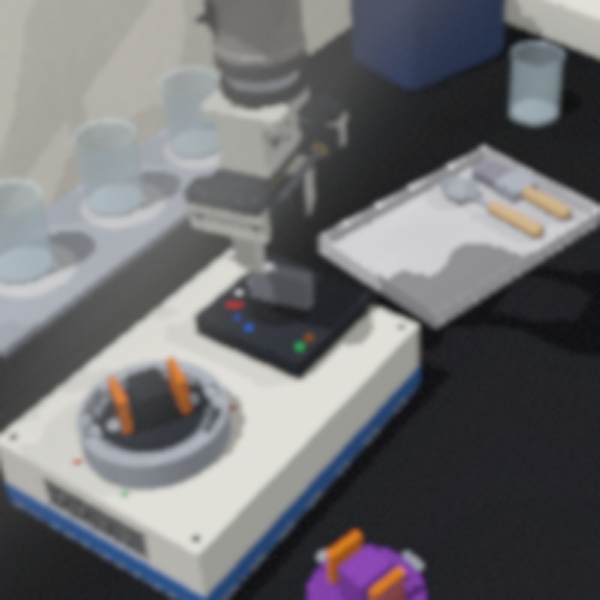

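Picture 5 shows the open fingers straddling the selector at (285,285). I'll descend and grip.

Emit:
{"api": "step_arm", "payload": {"targets": [[[0.02,0,0,0],[0.04,0,0,0],[0.056,0,0,0],[0.065,0,-0.001,0],[0.065,0,-0.001,0]]]}}

```text
time: 2.23
tool_pos: [539.9, 106.5, 133.6]
tcp_rot: [-0.384, 1.565, 2.956]
contact_force: [-1.0, 0.2, 0.3]
grip_width: 91.8
```

Emit:
{"api": "step_arm", "payload": {"targets": [[[0,0,0,0],[0,0,0,0],[0,0,0,0],[0,0,0,0],[0,0,0,0]]], "jaw": 1}}

```text
time: 2.65
tool_pos: [540.2, 106.5, 134.3]
tcp_rot: [-0.442, 1.566, 2.898]
contact_force: [0.2, 0.9, -0.8]
grip_width: 63.0
```

Emit:
{"api": "step_arm", "payload": {"targets": [[[0,0,0,0],[0,0,0,0],[0,0,0,0],[0,0,0,0],[0,0,0,0]]]}}

```text
time: 3.07
tool_pos: [540.1, 106.6, 134.3]
tcp_rot: [-0.443, 1.566, 2.897]
contact_force: [-0.5, -0.2, 0.7]
grip_width: 29.9
```

```bash
python3 go.py 540.5 108 133 -54.5
```

```text
t 3.07 pos [540.1 106.6 134.3] jaw -78.6 q [0.05 0.48 1.58 0.   1.09 1.43] F [-0.5 -0.2  0.7] M [0.03 0.   0.04] w 29.9
toolx [-0.005  0.001 -1.   ]
shift [ 0.0013 -0.0013 -0.0006] turn -24.1
```

Emit:
{"api": "step_arm", "payload": {"targets": [[[0,0,0,0],[0,0,0,0],[0,0,0,0],[0,0,0,0],[0,0,0,0]]]}}

```text
time: 3.48
tool_pos: [540.0, 107.4, 134.3]
tcp_rot: [-0.667, 1.566, 2.673]
contact_force: [-0.2, 5.4, 0.1]
grip_width: 15.8
```

```bash
python3 go.py 540.5 108 133 -54.5
```

```text
t 3.48 pos [540.  107.4 134.3] jaw -78.6 q [0.06 0.48 1.58 0.   1.09 1.43] F [-0.2  5.4  0.1] M [0.82 0.12 0.01] w 15.8
toolx [-0.005  0.002 -1.   ]
shift [ 0.0013 -0.0005 -0.0006] turn -24.1
```

Gripped at 15.8 mm. Turning 24° anticlockwise.

Emit:
{"api": "step_arm", "payload": {"targets": [[[0,-0.0005,0,-5],[0,-0.001,0,-10],[0,-0.001,0,-15],[0,-0.001,0,-20],[0,-0.001,0,-24]]]}}

```text
time: 3.9
tool_pos: [540.1, 107.3, 134.3]
tcp_rot: [-0.714, 1.567, 3.049]
contact_force: [-0.2, -2.7, -0.3]
grip_width: 15.9
```

```bash
python3 go.py 540 108 134 -54.5
```

```text
t 3.9 pos [540.1 107.3 134.3] jaw -54.4 q [0.06 0.48 1.58 0.   1.09 1.01] F [-0.2 -2.7 -0.3] M [-0.68 -0.19 -0.03] w 15.9
toolx [-0.004  0.    -1.   ]
shift [ 0.0003 -0.0007 -0.0003] turn 0.1
```

Emit:
{"api": "step_arm", "payload": {"targets": [[[0,0,0,0],[0,0,0,0],[0,0,0,0],[0,0,0,0],[0,0,0,0]]], "jaw": 0}}

```text
time: 4.32
tool_pos: [540.1, 107.3, 134.3]
tcp_rot: [-0.717, 1.567, 3.046]
contact_force: [0.0, 0.2, -0.3]
grip_width: 44.6
```

Emit:
{"api": "step_arm", "payload": {"targets": [[[-0.01,0,0,0],[-0.03,0,0,0],[-0.055,0,0,0],[-0.08,0,0,0],[-0.092,0,0,0]]]}}

```text
time: 4.73
tool_pos: [541.6, 107.4, 230.3]
tcp_rot: [-3.113, 1.57, 0.649]
contact_force: [1.0, -0.2, 0.8]
grip_width: 77.3
```

```bash
python3 go.py 546.5 292.5 226 -120; python3 - <<'E'
from fit import *
d=cap('side'); w=d['W'].reshape(-1,3); x,y,z=w.T
rect(w,(z>150)&(z<172)&(x>500)&(x<590)&(y>60)&(y<160),'selector'); save(d,'s2.png',(220,205,290,260),8)
E
```

```text
t 4.73 pos [541.6 107.4 230.3] jaw -54.4 q [0.06 0.39 1.44 0.   1.31 1.01] F [ 1.  -0.2  0.8] M [-0.    0.01 -0.09] w 77.3
toolx [ 0.001  0.001 -1.   ]
shift [ 0.0045 -0.1477 -0.1116] turn 65.6
selector 143 [538.7 107.9  63.8  19.3  36.3] z 159.1
```

View pics/s2.png

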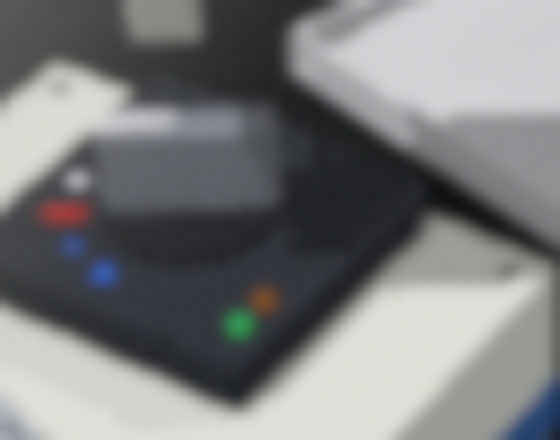

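Picture 6 shows the pointer end above the red bar at (65,213). I'll check the red mark's direction in numbers, and move towards the lid.

```bash
python3 - <<'E'
from h import *
for k in('top','side'):
    d=dict(np.load(f'pics/{k}.npz')); w=d['W']; c=d['color'].astype(int)
    m=(c[...,0]>c[...,1]+50)&(c[...,0]>c[...,2]+50)&(w[...,0]>540)&(w[...,0]<620)&(w[...,1]>60)&(w[...,1]<170)
    p=w[m].mean(0); s={'top':(541.9,107.5),'side':(537.8,109.6)}[k]
    print(k,m.sum(),p.round(1),np.degrees(np.arctan2(p[1]-s[1],p[0]-s[0])))
E
```

```text
top 12 [579.7 135.3 123.7] 36.36859678988613
side 13 [579.2 134.2 120.8] 30.672815302463942
```

Emit:
{"api": "step_arm", "payload": {"targets": [[[0,-0.024,-0.018,7],[0,-0.048,-0.036,14],[0,-0.072,-0.054,21],[0,-0.096,-0.072,28],[0,-0.12,-0.09,35]]]}}

```text
time: 5.2
tool_pos: [545.4, 258.8, 231.8]
tcp_rot: [-2.941, 1.567, 0.203]
contact_force: [1.5, -0.1, 0.4]
grip_width: 91.8
```

```bash
python3 go.py 546.5 292.5 200 -120
```

```text
t 5.2 pos [545.4 258.8 231.8] jaw -89.8 q [ 0.32  0.48  1.29 -0.    1.37  1.88] F [ 1.5 -0.1  0.4] M [ 0.02  0.03 -0.03] w 91.8
toolx [ 0.003  0.001 -1.   ]
shift [ 0.0318 -0.0337 -0.0011] turn 30.2
```

The selector is at off: the bar is at 36° and red at about 35°. Aligning over the lid.

Emit:
{"api": "step_arm", "payload": {"targets": [[[0.006,-0.008,0,6],[0.012,-0.016,0,12],[0.018,-0.024,0,18],[0.024,-0.032,-0.001,24],[0.031,-0.0337,-0.001,30]]]}}

```text
time: 5.62
tool_pos: [546.1, 293.7, 200.4]
tcp_rot: [-2.298, 1.567, 0.319]
contact_force: [0.7, -0.6, 0.2]
grip_width: 91.6
```

```bash
python3 go.py 546.5 292.5 132 -120;  python3 - <<'E'
from fit import *
c=cap('side'); save(c,'s3.png',(140,170,280,310),4)
E
```

```text
t 5.62 pos [546.1 293.7 200.4] jaw -120.1 q [ 0.37  0.54  1.29 -0.    1.32  2.47] F [ 0.7 -0.6  0.2] M [0.05 0.05 0.05] w 91.6
toolx [ 0.003  0.001 -1.   ]
shift [ 0.0684  0.0011 -0.0008] turn -0.1
```

View pics/s3.png

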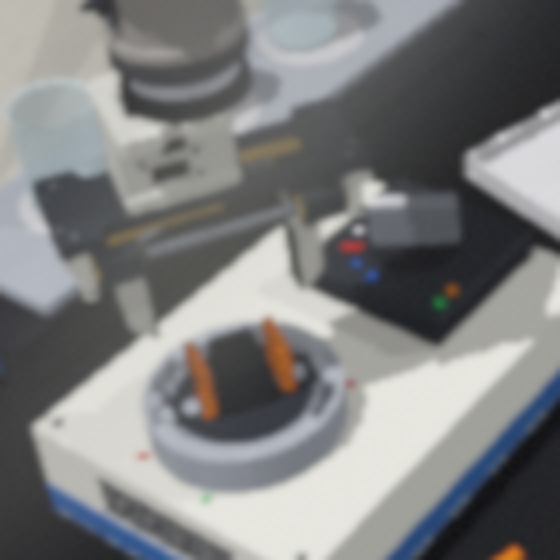

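Picture 7 shows the fingers, at (140,310) and (305,270), lined up outside the tabs at (200,380) and (280,355). I'll descend and squeeze.

Emit:
{"api": "step_arm", "payload": {"targets": [[[0.02,0,0,0],[0.04,0.001,0,0],[0.058,0.001,-0.001,0],[0.068,0.001,-0.001,0],[0.068,0.001,-0.001,0]]]}}

```text
time: 6.08
tool_pos: [544.5, 291.1, 128.2]
tcp_rot: [0.982, 1.566, -2.69]
contact_force: [-0.2, -0.7, -0.2]
grip_width: 91.8
```

Emit:
{"api": "step_arm", "payload": {"targets": [[[0,0,0,0],[0,0,0,0],[0,0,0,0],[0,0,0,0],[0,0,0,0]]], "jaw": 1}}

```text
time: 6.5
tool_pos: [545.1, 291.5, 129.2]
tcp_rot: [0.893, 1.569, -2.778]
contact_force: [0.7, 4.0, 0.2]
grip_width: 63.4
```

Emit:
{"api": "step_arm", "payload": {"targets": [[[0,0,0,0],[0,0,0,0],[0,0,0,0],[0,0,0,0],[0,0,0,0]]]}}

```text
time: 6.92
tool_pos: [545.1, 291.6, 129.4]
tcp_rot: [0.881, 1.569, -2.791]
contact_force: [0.2, 0.4, 1.2]
grip_width: 47.1
```

```bash
python3 go.py 546.5 292.5 132 -70
```

```text
t 6.92 pos [545.1 291.6 129.4] jaw -120.4 q [0.37 0.6  1.38 0.   1.16 2.47] F [0.2 0.4 1.2] M [0.1  0.1  0.05] w 47.1
toolx [-0.002 -0.001 -1.   ]
shift [-0.0026 -0.0015 -0.0007] turn -50.4
```

The opening is 47 mm, so both tabs are fully in. Turning anticlockwise to the stop at about 51°.

Emit:
{"api": "step_arm", "payload": {"targets": [[[0,0,0,-6],[0,0,0,-12],[0,0,0,-18],[0,0,0,-24],[0,0,0,-30]]]}}

```text
time: 7.33
tool_pos: [545.5, 292.1, 129.5]
tcp_rot: [-0.826, 1.57, 2.314]
contact_force: [1.1, 2.5, -1.0]
grip_width: 47.5
```

```bash
python3 go.py 545.1 291.6 129.4 -69
```

```text
t 7.33 pos [545.5 292.1 129.5] jaw -90.1 q [0.37 0.6  1.38 0.   1.16 1.94] F [ 1.1  2.5 -1. ] M [ 0.39 -0.19 -0.13] w 47.5
toolx [-0.001  0.001 -1.   ]
shift [0.0001 0.0005 0.0004] turn -21.1
```

Emit:
{"api": "step_arm", "payload": {"targets": [[[0,0,0,-5],[0,0,0,-10],[0,0,0,-15],[0,0,0,-19],[0,0,0,-21]]]}}

```text
time: 7.75
tool_pos: [545.5, 292.4, 129.5]
tcp_rot: [-1.452, 1.57, 2.058]
contact_force: [0.5, 0.7, 0.1]
grip_width: 46.9
```

```bash
python3 go.py 545.1 291.6 129.4 -69
```

```text
t 7.75 pos [545.5 292.4 129.5] jaw -68.9 q [0.37 0.6  1.38 0.   1.16 1.57] F [0.5 0.7 0.1] M [ 0.02 -0.02 -0.16] w 46.9
toolx [-0.001  0.001 -1.   ]
shift [0.0001 0.0006 0.0007] turn 0.1
```

Emit:
{"api": "step_arm", "payload": {"targets": [[[0,0,0,-0.5],[0,0,0,-1],[0,0,0,-1],[0,0,0,-1],[0,0,0,-1]]]}}

```text
time: 8.17
tool_pos: [545.6, 292.2, 129.5]
tcp_rot: [-1.501, 1.57, 2.026]
contact_force: [1.1, -0.4, -0.5]
grip_width: 47.1
```

```bash
python3 go.py 545.1 291.6 129.4 -69
```

```text
t 8.17 pos [545.6 292.2 129.5] jaw -67.9 q [0.37 0.6  1.38 0.   1.16 1.55] F [ 1.1 -0.4 -0.5] M [-0.22 -0.11 -0.56] w 47.1
toolx [-0.     0.001 -1.   ]
shift [0.0001 0.0004 0.0007] turn 1.1
```

The moment about z is -0.56 Nm, so the lid is at the stop. I'll ease back 0.6° and lift.

Emit:
{"api": "step_arm", "payload": {"targets": [[[0,0,0,0.6],[-0.004,0,0,0.6],[-0.009,0,0,0.6],[-0.015,0,0,0.6],[-0.022,0,0,0.6]]]}}

```text
time: 8.58
tool_pos: [545.1, 292.1, 151.7]
tcp_rot: [-0.584, 1.569, 2.933]
contact_force: [-0.1, 0.0, -2.9]
grip_width: 47.0
```

```bash
python3 go.py 540 -174 230 -70
```

```text
t 8.58 pos [545.1 292.1 151.7] jaw -68.5 q [0.37 0.58 1.36 0.   1.21 1.56] F [-0.1  0.  -2.9] M [ 0.05  0.04 -0.02] w 47.0
toolx [-0.002  0.    -1.   ]
shift [-0.0784  0.4318  0.1757] turn 1.5
```

The lid is off: the force reads -2.9 N, about 300 g. Raising it, then carrying it to the tray.

Emit:
{"api": "step_arm", "payload": {"targets": [[[-0.01,0,0,0],[-0.027,0,0,0],[-0.045,0,0,0],[-0.06,0,0,0],[-0.07,0,0,0]]]}}

```text
time: 9.0
tool_pos: [545.5, 292.4, 224.8]
tcp_rot: [-2.363, 1.569, 1.154]
contact_force: [0.2, 0.2, -3.1]
grip_width: 47.1
```

Emit:
{"api": "step_arm", "payload": {"targets": [[[0,0.014,0.006,0],[0,0.037,0.015,0],[0,0.065,0.026,0],[0,0.093,0.038,0],[0,0.12,0.049,0]]]}}

```text
time: 9.42
tool_pos: [543.1, 160.8, 224.5]
tcp_rot: [-1.658, 1.57, 1.86]
contact_force: [0.8, -0.8, -2.9]
grip_width: 46.8
```

Emit:
{"api": "step_arm", "payload": {"targets": [[[0,0.028,0.011,0],[0,0.056,0.023,0],[0,0.084,0.034,0],[0,0.112,0.046,0],[0,0.14,0.057,0]]]}}

```text
time: 9.83
tool_pos: [540.3, 7.7, 224.4]
tcp_rot: [-0.968, 1.569, 2.549]
contact_force: [0.4, -0.7, -3.4]
grip_width: 47.4
```

```bash
python3 go.py 540 -174 222 -70
```

```text
t 9.83 pos [540.3   7.7 224.4] jaw -68.5 q [-0.13  0.37  1.48  0.    1.29  1.07] F [ 0.4 -0.7 -3.4] M [-0.01 -0.04 -0.02] w 47.4
toolx [-0.001  0.001 -1.   ]
shift [0.0022 0.1689 0.0671] turn 1.5
```

Emit:
{"api": "step_arm", "payload": {"targets": [[[0,0.028,0.011,0],[0,0.056,0.023,0],[0,0.084,0.034,0],[0,0.11,0.044,0],[0,0.13,0.052,0]]]}}

```text
time: 10.25
tool_pos: [538.7, -135.0, 224.2]
tcp_rot: [-0.536, 1.569, 2.98]
contact_force: [0.7, 0.8, -3.1]
grip_width: 47.1
```

Emit:
{"api": "step_arm", "payload": {"targets": [[[0,0.015,0.006,0],[0,0.022,0.009,0],[0,0.025,0.01,0],[0,0.025,0.01,0],[0,0.025,0.01,0]]]}}

```text
time: 10.67
tool_pos: [538.3, -161.0, 224.2]
tcp_rot: [-0.802, 1.568, 2.715]
contact_force: [0.5, -0.8, -3.8]
grip_width: 47.1
```

```bash
python3 go.py 540 -174 40 -68.5; python3 - <<'E'
from h import *
c=cap('side'); save(c,'s4.png',(180,80,400,280),3)
E
```

```text
t 10.67 pos [ 538.3 -161.   224.2] jaw -68.5 q [-0.43  0.41  1.42 -0.    1.31  0.77] F [ 0.5 -0.8 -3.8] M [0.02 0.02 0.02] w 47.1
toolx [-0.002  0.001 -1.   ]
shift [0.1842 0.013  0.0029] turn 0.0
```

View pics/s4.png

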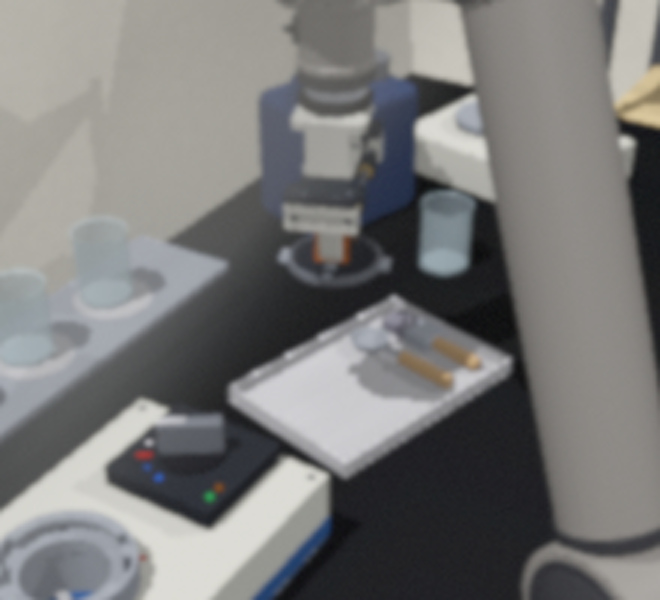

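Picture 8 shows the lid held level at (335,255) and the collar empty. Spoon and brush are untouched. I'll lower it; the lid should touch at a TCP height of about 22.5.

Emit:
{"api": "step_arm", "payload": {"targets": [[[0.015,0.005,0.001,0],[0.045,0.011,0.003,0],[0.08,0.012,0.003,0],[0.11,0.012,0.003,0],[0.13,0.012,0.003,0]]]}}

```text
time: 11.13
tool_pos: [538.5, -171.1, 91.4]
tcp_rot: [-0.823, 1.564, 2.696]
contact_force: [-0.5, 0.0, -2.7]
grip_width: 47.3
```

```bash
python3 go.py 540 -174 27 -68.5
```

```text
t 11.13 pos [ 538.5 -171.1   91.4] jaw -68.4 q [-0.44  0.56  1.58  0.    1.01  0.75] F [-0.5  0.  -2.7] M [-0.01  0.05 -0.  ] w 47.3
toolx [-0.006  0.003 -1.   ]
shift [ 0.0643  0.0036 -0.0006] turn 0.1
```

Emit:
{"api": "step_arm", "payload": {"targets": [[[0.018,0.001,0,0],[0.036,0.002,0,0],[0.05,0.003,0,0],[0.058,0.003,0,0],[0.061,0.003,0,0]]]}}

```text
time: 11.55
tool_pos: [538.8, -172.5, 29.2]
tcp_rot: [-0.841, 1.562, 2.679]
contact_force: [-1.3, -0.1, -2.3]
grip_width: 47.4
```

Emit:
{"api": "step_arm", "payload": {"targets": [[[0,0,0,0],[0,0,0,0],[0,0,0,0],[0,0,0,0],[0,0,0,0]]]}}

```text
time: 11.97
tool_pos: [539.2, -172.7, 30.0]
tcp_rot: [-0.848, 1.564, 2.672]
contact_force: [1.2, 1.0, -3.7]
grip_width: 47.0
```

```bash
python3 go.py 540 -174 22 -68.5
```

```text
t 11.97 pos [ 539.2 -172.7   30. ] jaw -68.3 q [-0.45  0.64  1.63  0.    0.88  0.75] F [ 1.2  1.  -3.7] M [0.04 0.02 0.  ] w 47.0
toolx [-0.006  0.003 -1.   ]
shift [ 0.008   0.0016 -0.0003] turn 0.2
```

Emit:
{"api": "step_arm", "payload": {"targets": [[[0.002,0,0,0],[0.004,0,0,0],[0.005,0,0,0],[0.006,0,0,0],[0.0065,0,0,0]]]}}

```text
time: 12.38
tool_pos: [539.1, -172.6, 23.2]
tcp_rot: [-0.841, 1.563, 2.679]
contact_force: [0.0, 0.6, -3.8]
grip_width: 46.7
```

Emit:
{"api": "step_arm", "payload": {"targets": [[[0.0004,0,0,0],[0.0008,0,0,0],[0.0012,0,0,0],[0.0016,0,0,0],[0.0016,0,0,0]]]}}

```text
time: 12.8
tool_pos: [539.0, -172.6, 22.5]
tcp_rot: [-0.824, 1.564, 2.696]
contact_force: [-3.5, 1.8, 6.1]
grip_width: 47.3
```

The lid touches at 22.5, as predicted. Releasing: the tabs spring out as the fingers open, then I rise.

Emit:
{"api": "step_arm", "payload": {"targets": [[[0,0,0,0],[0,0,0,0],[0,0,0,0],[0,0,0,0],[0,0,0,0]]], "jaw": 0}}

```text
time: 13.22
tool_pos: [539.3, -172.7, 22.6]
tcp_rot: [-0.839, 1.564, 2.682]
contact_force: [-0.5, 0.7, -0.5]
grip_width: 76.1
```

Emit:
{"api": "step_arm", "payload": {"targets": [[[0,0,0,0],[0,0,0,0],[0,0,0,0],[0,0,0,0],[0,0,0,0]]]}}

```text
time: 13.63
tool_pos: [539.3, -172.7, 22.6]
tcp_rot: [-0.833, 1.564, 2.687]
contact_force: [0.6, -1.0, -0.4]
grip_width: 91.7
```

Emit:
{"api": "step_arm", "payload": {"targets": [[[-0.005,0,0,0],[-0.02,0,0,0],[-0.04,0,0,0],[-0.065,0,0,0],[-0.1,0,0,0]]]}}

```text
time: 14.05
tool_pos: [538.5, -172.4, 122.0]
tcp_rot: [-0.83, 1.56, 2.69]
contact_force: [0.3, 0.1, -0.8]
grip_width: 91.8
```

Emit:
{"api": "step_arm", "payload": {"targets": [[[-0.03,0.01,0,0],[-0.06,0.02,0,0],[-0.09,0.02,0,0],[-0.12,0.02,0,0],[-0.13,0.02,0,0]]]}}

```text
time: 14.47
tool_pos: [548.6, -192.4, 257.2]
tcp_rot: [-0.8, 1.568, 2.72]
contact_force: [0.5, -0.9, 1.1]
grip_width: 91.9
```

```bash
python3 go.py 540 -174 222 -68.5; python3 - <<'E'
from fit import *
c=cap('side'); save(c,'s5.png',(180,120,400,300),3)
w=c['W'].reshape(-1,3); x,y,z=w.T; col=c['color'].reshape(-1,3).astype(int)
ne=(x>440)&(x<620)&(y>-270)&(y<-90)
rect(w,ne&(z>35)&(z<75)&(col[:,0]>col[:,2]+50),'tabs')
m=ne&(abs(z-13)<6)&(col.max(1)<130); rect(w,m,'disc')
p=w[m]; A=np.c_[p[:,:2],np.ones(len(p))]; print('plane slope',np.linalg.lstsq(A,p[:,2],rcond=None)[0][:2])
rect(w,(z>150)&(z<172)&(x>500)&(x<590)&(y>60)&(y<160),'selector')
E
```

```text
t 14.47 pos [ 548.6 -192.4  257.2] jaw -68.3 q [-0.47  0.43  1.31 -0.    1.41  0.72] F [ 0.5 -0.9  1.1] M [-0.04  0.   -0.02] w 91.9
toolx [-0.003  0.001 -1.   ]
shift [ 0.0352 -0.0202  0.0011] turn 0.2
tabs 106 [ 535.2 -171.7   33.7   66.9   19.7] z 49.1
disc 219 [ 510.3 -186.6  157.1   91.3   42.6] z 12.4
plane slope [-0.00724112  0.0033343 ]
selector 142 [537.6 109.9  64.6  19.2  34.3] z 159.4
```

View pics/s5.png

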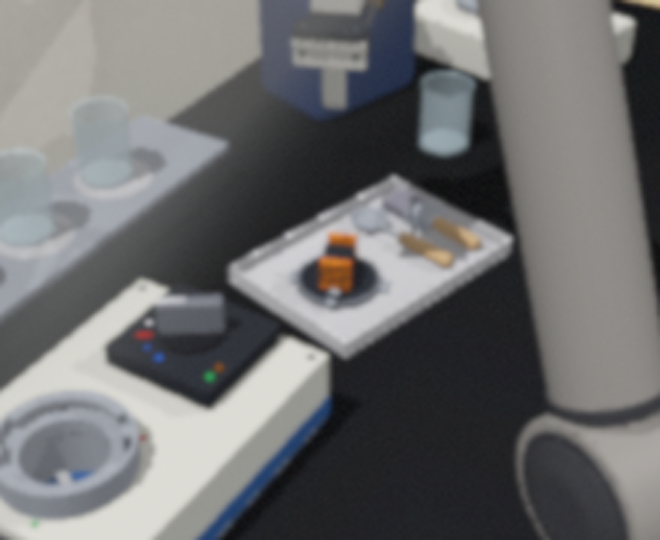

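Picture 9 shows the lid flat and upright on the tray floor at (340,275), clear of the spoon at (400,240). The selector is at red and the gripper is well clear. Handing in.

```bash
python3 -c "
from plant import bot
print(bot.close_job())"
```

```text
the job is handed in; nothing more can be done
None
```

The mill is switched off and open, and the lid lies flat and right way up on the tray floor. I handed the job in at about 14.5 s on the robot clock.

- **Selector:** I turned it 24° anticlockwise from speed 1 to off before touching the lid. At the last check the bar stood at 34–36° and the red mark at 31–36°, depending on the camera.
- **Lid:** I squeezed both tabs fully in (opening 47 mm) and turned the lid anticlockwise until the stop pushed back. I then lifted it and carried it level to the tray. It touched the floor at 22.5 mm TCP height, as predicted, and I opened the fingers only after that.
- **Last picture:** The lid's slope measures under 0.5° and it is clear of the spoon. The spoon and brush look unmoved, and the gripper was well above everything. Contact forces stayed under about 10 N in every reading I took.
- **Measurement disagreements:** The two cameras differed by up to 4–5 mm in places. My fit of the lid's disc outline in the tray also picked up shadows, so I used its slope but not its position. I did not measure the jars again, but the arm never went near them.

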